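Index the can-lid magazine to its full tower and clamp it

ROBOT

A 6-joint arm with a two-finger parallel gripper is mounted at the origin on a cart in front of the work surface, level with it; the furniture and walls round the work are solid. World frame = base frame: x ahead of the robot, y to its left, z up, the work surface at z = 0. Lengths are in mm, angles in degrees, forces in N, time in s.
With the tool pointing down it reaches from about 300 to 850 mm from the base axis. Payload 4.2 kg.
Tool frame: the origin (TCP) lies between the finger pads; the fingertips stand 22 mm ahead of it and the grasp point (between the pads) lies 3 mm ahead of it (env.finger_overhang is the distance from the TCP to the fingertips, in mm); z points along the fingers, y is the line along which they close (so a half turn about z gives the same grasp; the last joint's range is limited). The gripper opens to 91 mm and grips with 3 to 60 N. Pads are 32 mm wide; open, the fingers measure 118 mm over their backs; the gripper's body (76 mm by 178 mm) begins 60 mm behind the grasp point.
Start: joints at [-77.693, 18.312, 89.639, -0, 72.044, -1.146], TCP at [133.775, -559.239, 208.976] pointing down, gripper open.
Joint ranges: [-177.97, 177.97], [-48.28, 115.42], [12.27, 149.76], [-77.06, 257.06], [2.81, 150.46], [-146.56, 146.56]. Speed limits (degrees/s): [147.25, 147.25, 180, 180, 180, 180].

INTERFACE

Orientations are given as [roll, pitch, yaw] about the fixed x, y, z axes, in that order (R = Rz(yaw) Ry(pitch) Rx(roll)).
In Python, from workcell import state, cams, ticket, look_for, outline_of, env gives the robot as it stands.
- The arm moves only by the tool servo_tool, never from a script. Its argument "steps" is a list of rows, each a list of 3 entries, a list of its own where there are three numbers: the closure in counts, from 0 (fully open) to 255 (shut), then the shift along the tool's x, y, z in mm, then the turn, a rotation vector about the tool's x, y, z in rad. A call has exactly 10 rows; each row shifts and turns the commanded pose from where the row before left it, along the tool's axes as they then stand; what a row does not reach is not made up. A row lasts 1/10 s, in which the tool goes at most 50 mm and 8.59 degrees, less where a joint would pass 70% of its speed; a pose out of reach is approached as far as the arm can. A call with a gripper value outside its range is refused whole. The fingers move at their own pace and stop on an object; "squeeze" is the grip in N (left out, the last holds). Time passes only in rows, so rows that do not move let the fingers close, or fill a call up. It gives the time, the measured TCP pose, the force, the opening and the grip force at its end, in the units of the state.
- state(): the state, without advancing time (a new reading comes with each control period).
- cams.grab_frame(name): name is "scene" or "top" or "wrist"; returns a dict with "color" (420x560x3 uint8, red, green, blue), "z_map" (420x560 float32, mm along the optical axis (not along the pixel's ray), 0 where there is no reading), "fovy" (degrees; the focal length in pixels is half the picture's height over the tangent of half this angle, whatever the lens; pixels are square), "cx", "cy" (the principal point, pixels), "eye" and "rotation" of the camera in the world; the wrist camera has in their place "tool_from_camera" (4x4, takes a point from camera to tool coordinates, whose origin is the TCP and whose axes are the flange's). Camera axes: x right, y up, looking along -z (the intrinsics and any distortion apply to the point x, -y, -z); pixel columns grow to the right and rows downward; lengths in mm; the calibration is good to about 2 mm. The wrist camera is an equidistant fisheye: a pixel r from the principal point sees the ray r / f radians off the axis. A picture is of the moment at which its call begins: read the wrist's pose just before it.
- ticket.job_done(): hands the job in; it is judged then, once.
Trained networks look in a picture, given as the dict that the camera call returned (one of the last four; its "shot" number tells which), for a name from the list of things; names that differ only in an ending like _2 or _b are one class to them, and where a whole thing is asked for, a point or a joint stands for the part that bears it (a point fixed in the world has none). Each returns a list of dicts, best first, with "confidence" (0 to 1); they miss things now and then, are a little off and sometimes report something else, mostly with a low value. They report only what shows in the picture. A call takes as long as a camera call.
- look_for(picture, thing): "at" ([column, row] in pixels, amid what is visible of it).
- outline_of(picture, thing): "pixels" (420x560 bool, what is visible of it) and "at" ([column, row] in pixels, amid what is visible of it).
The state is a dict: "time_s": time; "qpos": joint angles; "qvel": joint speeds; "effort": joint torques, N m; "ee_pos": TCP position; "ee_rot": TCP orientation; "force": force on the tool from outside, world axes, zero at the start; "torque": the same for the moment, N m; "gripper_width": finger opening in mm; "gripper_force": force on a finger pad.
Only numpy, scipy, OpenCV 4.12 (cv2) and the standard library are available. Lean on these libraries where they do the work, as an engineer would, in place of code of your own. Each camera call takes 0.05 s, during which the arm holds its last target. There are 200 camera calls.

TASK

The lid tower over the feed chute has run empty. Loosen the red clamp lever, turn the magazine's turret click by click until the one tall stack of gold can lids stands over the chute with the turret at rest in its click, then clamp the turret there again by feel: firm, at about 11 N on the lever's ball, but never forced beyond about 15 N. Do not drag the turret round under its clamp, keep all the lids upright in their towers and leave the can and the jar beside the magazine where they stand.

Things in the scene. Friction and masses are not known exactly. Their poses are not given: they have to be found in the camera images.
- magazine: Fixed stand of the lid magazine, bolted to the bench: grey round foot 210 mm across. Origin: bench top, on the turret's vertical axis; z up. In its frame (yaw varies) the feed chute, a sloping stainless trough with a green mark, lies on the -y side, the clamp with its red lever on the +y side, the brass detent on the -x side.
- turret: Steel plate 236 mm across (top 52 mm above the bench) that turns either way without end on the stand's vertical axis. Origin on that axis, at the plate's underside (46 mm). It carries six lid towers, cages of thin rods up to 96 mm above the bench, 74 mm from the axis; in its own frame at -90, -30, 30, 90, 150, 210 deg from x. At the start the tower at -90 (empty) is over the chute.
- capstan_ball (a point): Centre of one of the six black balls (20 mm across) on the arms of the capstan by which the turret is turned: 70 mm from the turret's axis, 127 mm above the bench. This one is at 180 deg in the turret's frame; the others every 60 deg from it. Each arm lies over the gap between two towers; below the balls all is free down to 97 mm.
- axis_top (a point): Fixed point on the turret's axis at the height of the ball centres (127 mm above the bench).
- detent: Sprung brass flat that bears on the six-sided cam under the plate: clicks 60 deg apart. Leaving a click takes 5 to 8 N at a ball, falling to nothing half way (30 deg); after that the spring pulls the turret on into the next click and centres it there when let go. Do not turn the turret while it is clamped. Origin: centre of the flat.
- mouth (a point): Fixed point over the feed chute, 74 mm from the turret's axis, 52 mm above the bench (on the turret plate): where the centre of the tall stack's underside must come to stand.
- clamp_stud (a point): Fixed point on the vertical axis of the clamp lever, 142 mm from the turret's axis, at the height of the lever's ball. Seen from above, the lever loosens counter-clockwise and tightens clockwise. It starts clamped, can be swung about 65 deg open to its stop, and stays where it is left; swing it at least 50 deg open so that the shoe clears the whole rim.
- lever_ball (a point): Centre of the red ball (22 mm across) at the lever's end: 80 mm from the lever's axis, 104 mm above the bench; at the start it points outward, about 115 deg in the stand's frame. The thread drags with about 6 N at the ball when free; once the shoe bites the force climbs by about 3 N per 10 deg. Firm is 10 to 13 N at the ball, read while it moves; above 15 N it is overtightened.
- clamp_shoe: Dark steel shoe under the lever that presses the turret's rim; moves 7 mm per radian of the lever. Firmly clamped it presses with 30 to 70 N, also after the lever is let go. The rim's wear strips are of unequal thickness (1.6 to 6.8 mm): at each tower the lever comes tight at another angle, up to 25 deg before or after where it stood at the start, so its old position is no guide.
- lids_full: The one tall stack of nested gold can lids, 66 mm across, 43 mm high, loose in its tower (2 mm play all round), 2 or 3 clicks from the chute. Origin: centre of its underside.
- lids_low_a: Low stack of gold lids, 65 mm across, 14 mm high, loose in another tower. Origin: centre of its underside.
- lids_low_b: Low stack, 66 mm across, 11 mm high, in another tower. Origin: centre of its underside.
- lids_low_c: Low stack, 66 mm across, 16 mm high, in another tower. Origin: centre of its underside.
- lids_low_d: Low stack, 65 mm across, 7 mm high, in another tower. Origin: centre of its underside.
- can_peach: Bystander: upright can with a peach label, 66 mm across, 157 mm high, left of the magazine. Origin: centre of its underside.
- jar: Bystander: clear jar with a black lid, 62 mm across, 92 mm high, right of the magazine. Origin: centre of its underside.

How it is judged (in metres and radians):
On the way, in this order (a step that is already met when the one before it is completed fails the run):
1. the clamp is loosened off the rim before the turret is turned (contact force between clamp_shoe and turret below 1 N), for 0.2 s.
2. the tall stack has been turned over the feed chute with the clamp off (horizontal distance between lids_full and mouth below 0.007 m and contact force between clamp_shoe and turret below 1 N and angular speed of turret below 0.1 rad/s), for 0.2 s.
At the end, for the whole second after the job is handed in: The tall stack stands over the feed chute (centre within 7 mm of the mouth point), turret and stack at rest, the shoe clamping the rim with 30 to 95 N, and all five lid stacks upright (within 0.15 rad) on the turret plate in their towers (horizontal distance between lids_full and mouth below 0.007 m and contact force between clamp_shoe and turret between 30 and 95 N and angular speed of turret below 0.05 rad/s and linear speed of lids_full below 0.02 m/s and angle between each of lids_full, lids_low_a, lids_low_b, lids_low_c, lids_low_d's own z axis and vertical below 0.15 rad and z of each of lids_full, lids_low_a, lids_low_b, lids_low_c, lids_low_d in the frame of magazine below 0.058 m and horizontal distance between each of lids_full, lids_low_a, lids_low_b, lids_low_c, lids_low_d and axis_top below 0.082 m); the robot touches nothing.
It fails at once if the clamp is overtightened: the shoe presses the rim with more than 100 N (contact force between clamp_shoe and turret above 100 N).
It fails at once if the turret is dragged round under its clamp (contact force between clamp_shoe and turret above 12 N and angular speed of turret above 0.15 rad/s).
It fails at once if a lid stack is tipped or lifted out of its tower (angle between any of lids_full, lids_low_a, lids_low_b, lids_low_c, lids_low_d's own z axis and vertical above 0.4 rad or z of any of lids_full, lids_low_a, lids_low_b, lids_low_c, lids_low_d in the frame of magazine above 0.075 m).
It fails at once if the can or the jar is pushed away (distance of any of can_peach, jar from where it was at the start of the episode above 0.02 m).
It also fails if it takes over 72 s, if anything falls off the work surface, if the arm or the gripper's body presses on something with over 40 N, if the wrist force passes 120 N, or if a joint passes its speed limit or range.

## Working session

There is one attempt and no reset: what is moved stays moved. The work goes in short steps, Python scripts to look and compute and a tool call to move; the robot and the scene stay as the last step left them, time stands still between calls to the robot, and variables do not carry over. Pictures are saved under pics/ and viewed, at most 10 in all, crops included, and the job is handed in when it is done.

Besides the shell and the picture viewer there is one more tool, called after "Emit:" by a JSON object that holds its "method" and its "body". servo_tool: Moves the arm, as the interface text tells. Its arguments: {"type":"object","properties":{"steps":{"type":"array","items":{"type":"array"}},"squeeze":{"type":"number"}},"required":["steps"]}

```bash
mkdir -p pics; ls; cat > h.py <<'E'
import numpy as np,cv2
from workcell import state,cams,ticket,look_for,outline_of,env
from scipy.spatial.transform import Rotation as R
def rays(p,px):
    px=np.atleast_2d(np.array(px,float)); f=210/np.tan(np.radians(p["fovy"])/2)
    return np.c_[(px[:,0]-p["cx"])/f,-(px[:,1]-p["cy"])/f,-np.ones(len(px))]
def world(p,px,d):   # d depth along axis
    return rays(p,px)*np.atleast_1d(d)[:,None]@np.array(p["rotation"]).T+p["eye"]
def onz(p,px,z):
    r=rays(p,px)@np.array(p["rotation"]).T; e=np.array(p["eye"])
    return e+r*((z-e[2])/r[:,2])[:,None]
def save(p,n): cv2.imwrite(f"pics/{n}.png",cv2.cvtColor(p["color"],cv2.COLOR_RGB2BGR))
E
python3 - <<'E'
from h import *
print(state())
for c in("scene","top"):
    p=cams.grab_frame(c); save(p,c+"0"); print(c,p["fovy"],p["eye"],p["rotation"])
    for n in("magazine","capstan_ball","lever_ball","clamp_shoe","lids_full","can_peach","jar","detent","turret"):
        for o in look_for(p,n)[:6]:
            u,v=map(int,np.round(o["at"])); d=p["z_map"][v,u]
            print(n,round(o["confidence"],2),(u,v),world(p,[u,v],d)[0].round() if d>0 else None)
E
```

```text
pics
{'time_s': 0.0, 'qpos': array([-7.76921395e+01,  1.83513974e+01,  8.97072169e+01, -4.69461845e-04,
        7.20413181e+01, -1.14722586e+00]), 'qvel': array([ 0.01044974,  0.02558408, -0.02667768,  0.0206025 , -0.03237237,
       -0.08452293]), 'effort': array([-1.73273158e-03, -4.12467027e+01, -2.31980574e+01,  7.24461442e-02,
        4.57485463e-02, -1.30960702e-04]), 'ee_pos': array([ 133.66990471, -558.72519725,  208.11721676]), 'ee_rot': array([-1.79900079e+02, -1.55455217e-03,  1.34552301e+01]), 'force': array([-0.17697453,  0.62481918,  0.23493469]), 'torque': array([-0.02129629,  0.04592552, -0.0166937 ]), 'gripper_force': 0.0, 'gripper_width': 91.00716013284907}
scene 42.92988957987852 [-170.71596511  620.44862011  881.96035297] [  51.7630903    -1.29830748 -133.79956626]
magazine 0.59 (266, 244) 162717.0
capstan_ball 0.91 (271, 232) 161757.0
lever_ball 0.61 (210, 255) 144423.0
clamp_shoe 0.43 (224, 258) 151989.0
lids_full 0.77 (239, 244) 152841.0
lids_full 0.39 (269, 256) 157254.0
can_peach 0.83 (142, 262) 132586.0
jar 0.83 (334, 173) 203886.0
detent 0.65 (268, 244) 162078.0
detent 0.5 (139, 261) 132127.0
turret 0.84 (277, 232) 162908.0
top 49.235220255068896 [ 327.9900336   -76.04540876 1141.41924954] [ 10.19379896  -0.27989798 -90.98815611]
magazine 0.79 (268, 213) 93548.0
capstan_ball 0.84 (266, 216) 95807.0
lever_ball 0.54 (189, 215) 103432.0
lids_full 0.76 (230, 210) 95949.0
can_peach 0.73 (147, 172) 90357.0
can_peach 0.43 (399, 179) 101309.0
can_peach 0.26 (246, 238) 98040.0
jar 0.75 (401, 180) 101699.0
detent 0.67 (279, 185) 100487.0
turret 0.9 (266, 210) 92274.0
```

```bash
sed -i 's/np.array(p\["rotation"\])/rot(p)/' h.py; cat >> h.py <<'E'
def rot(p): return R.from_euler("xyz",p["rotation"],degrees=True).as_matrix()
E
python3 - <<'E'
from h import *
Z={"magazine":127,"capstan_ball":127,"lever_ball":104,"lids_full":95,"can_peach":157,"jar":92,"detent":45,"turret":127,"clamp_shoe":60}
for c in("scene","top"):
    p=cams.grab_frame(c)
    big=cv2.resize(p["color"][110:330,80:460],None,fx=2,fy=2,interpolation=cv2.INTER_CUBIC); cv2.imwrite(f"pics/{c}1.png",big[...,::-1])
    for n in Z:
        for o in look_for(p,n)[:3]:
            u,v=map(int,np.round(o["at"])); d=p["z_map"][v,u]
            print(c,n,round(o["confidence"],2),(u,v),world(p,[u,v],d)[0].round(),onz(p,[u,v],Z[n])[0].round())
E
```

```text
scene magazine 0.74 (266, 243) [495.  -5.  67.] [446.  41. 127.]
scene magazine 0.56 (274, 233) [488. -23.  92.] [458.   6. 127.]
scene magazine 0.3 (272, 257) [455.  14.  63.] [406.  61. 127.]
scene capstan_ball 0.98 (272, 234) [492. -21.  87.] [459.  12. 127.]
scene lever_ball 0.8 (208, 256) [516. 143. 106.] [517. 142. 104.]
scene lids_full 0.87 (242, 243) [508.  56.  95.] [508.  56.  95.]
scene can_peach 0.78 (142, 262) [589. 257. 110.] [543. 279. 157.]
scene jar 0.87 (337, 170) [ 581. -348.   71.] [ 561. -323.   92.]
scene jar 0.37 (270, 229) [501. -23.  95.] [504. -25.  92.]
scene turret 0.66 (274, 228) [498. -32.  95.] [470.  -5. 127.]
scene clamp_shoe 0.67 (251, 216) [590. -43.  69.] [598. -51.  60.]
scene clamp_shoe 0.51 (226, 259) [518.  94.  65.] [522.  92.  60.]
top magazine 0.56 (268, 215) [509. -50.  97.] [504. -50. 127.]
top capstan_ball 0.57 (266, 215) [508. -45. 104.] [504. -46. 127.]
top lever_ball 0.69 (186, 214) [532. 160.   0.] [514. 138. 104.]
top lids_full 0.91 (229, 210) [524.  41.  92.] [523.  41.  95.]
top can_peach 0.64 (144, 169) [644. 262.  27.] [607. 223. 157.]
top jar 0.61 (400, 177) [ 595. -361.   96.] [ 596. -362.   92.]
top jar 0.52 (244, 237) [463.   9.  64.] [460.   6.  92.]
top jar 0.52 (277, 184) [589. -71.  71.] [584. -71.  92.]
top detent 0.54 (261, 214) [505. -35. 139.] [521. -31.  45.]
top turret 0.89 (264, 214) [506. -42. 134.] [507. -41. 127.]
top clamp_shoe 0.48 (210, 213) [522.  89.  67.] [523.  90.  60.]
top clamp_shoe 0.36 (265, 216) [507. -43.  97.] [514. -41.  60.]
```

View pics/top1.png

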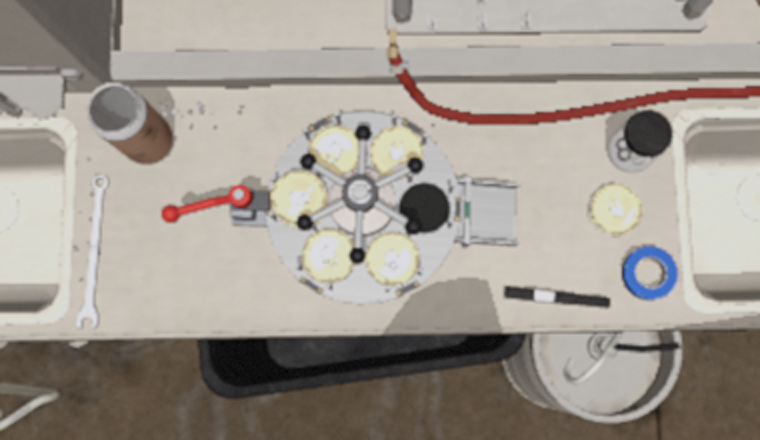

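View pics/scene1.png

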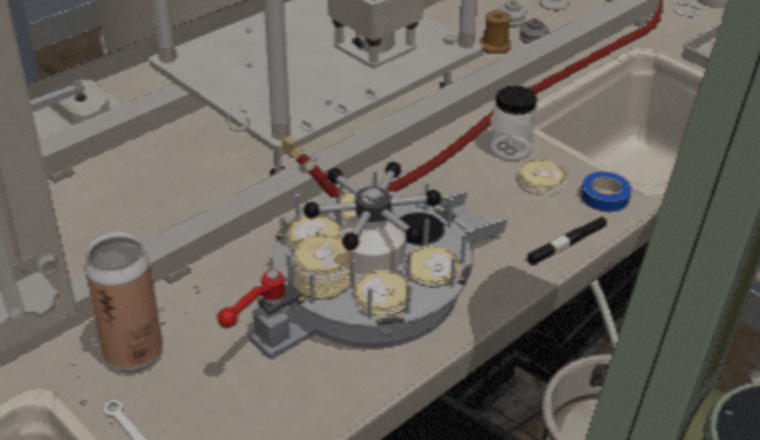

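The top view shows the hub near crop (360,192) with six black balls around it. The empty black tower at (425,207) is over the chute on the right. The tall stack is at (298,195), next to the red clamp, so it is 3 clicks from the chute. The red lever runs from (240,195) to its ball at (170,213). The scene view agrees: the tall stack is at (320,265), beside the clamp.

```bash
python3 - <<'E'
from h import *
p=cams.grab_frame("top"); c=p["color"].astype(int)
dark=(c.max(2)<70).astype(np.uint8)
B=[]
for x,y in((363,132),(415,165),(413,228),(357,255),(305,222),(307,160)):
    u,v=x//2+80,y//2+110; w=np.zeros_like(dark); w[v-4:v+5,u-4:u+5]=dark[v-4:v+5,u-4:u+5]
    ys,xs=np.nonzero(w); B.append(onz(p,[xs.mean(),ys.mean()],129)[0]); print((xs.mean().round(1),ys.mean().round(1)),len(xs),B[-1].round(1))
B=np.array(B)[:,:2]
i=[0,1,3,4,5]; 
from scipy.optimize import least_squares
k=np.arange(6)
f=lambda q:(np.c_[q[0]+q[3]*np.cos(q[2]-k*np.pi/3),q[1]+q[3]*np.sin(q[2]-k*np.pi/3)]-B).ravel()
s=least_squares(f,[505,-43,0,70],loss="soft_l1"); print(s.x,np.degrees(s.x[2]),s.fun.round(1))
def red(p,box):
    c=p["color"].astype(int); m=(c[...,0]>120)&(c[...,1]<70)&(c[...,2]<70); w=np.zeros_like(m); a,b,d,e=box; w[b:e,a:d]=m[b:e,a:d]; ys,xs=np.nonzero(w); return xs,ys
xs,ys=red(p,(150,195,220,235)); 
e=xs<xs.min()+10; print("lever",xs.min(),xs.max()); 
u=xs.min(); bx=xs<u+8; print("ball",onz(p,[xs[bx].mean(),ys[bx].mean()],106)[0].round(1),(xs[bx].mean(),ys[bx].mean()))
sx=xs>xs.max()-9; print("stud",onz(p,[xs[sx].mean(),ys[sx].mean()],118)[0].round(1))
s=cams.grab_frame("scene"); 
o=outline_of(s,"lever_ball"); 
for q in o[:1]:
    ys,xs=np.nonzero(q["pixels"]); print(xs.min(),xs.max(),ys.min(),ys.max(),onz(s,[xs.min()+4.5,ys.max()-4.5],104)[0])
E
```

```text
(np.float64(261.1), np.float64(175.7)) 36 [595.  -35.8 129. ]
(np.float64(287.3), np.float64(192.1)) 37 [555.9 -94.5 129. ]
(np.float64(286.6), np.float64(222.8)) 49 [485.6 -91.8 129. ]
(np.float64(258.3), np.float64(237.0)) 40 [454.6 -28.3 129. ]
(np.float64(231.9), np.float64(220.9)) 37 [491.9  30.5 129. ]
(np.float64(233.6), np.float64(190.1)) 36 [562.5  26.7 129. ]
[ 5.24218411e+02 -3.21809609e+01 -5.17896863e-02  7.03799279e+01] -2.9673304461949965 [-0.5 -0.1  0.3 -0.3  0.4  0.5 -0.7 -0.3  0.4  0.1  0.1  0.1]
lever 162 204
ball [508.9 184.9 106. ] (np.float64(165.47727272727272), np.float64(216.25))
stud [523.   99.9 118. ]
188 223 244 274 [506.59753817 190.33677166 104.        ]
```

Emit:
{"method": "servo_tool", "body": {"steps": [[110,[0,0,0],[0,0,-0.1336]],[110,[0,0,0],[0,0,-0.1336]],[110,[0,0,0],[0,0,-0.1336]],[110,[0,0,0],[0,0,-0.1336]],[110,[0,0,0],[0,0,-0.1336]],[110,[0,0,0],[0,0,-0.1336]],[110,[0,0,0],[0,0,-0.1336]],[110,[0,0,0],[0,0,-0.1336]],[110,[0,0,0],[0,0,-0.1336]],[110,[0,0,0],[0,0,-0.1336]]], "squeeze": 30}}

```text
time_s: 3.15
ee_pos: [133.8, -559.2, 209.0]
ee_rot: [180.0, 0.0, 90.3]
force: [0.6, -0.1, 0.6]
gripper_width: 51.8
gripper_force: 0.0
```

Emit:
{"method": "servo_tool", "body": {"steps": [[110,[37.2,18.7,0],[0,0,0]],[110,[37.2,18.7,0],[0,0,0]],[110,[37.2,18.7,0],[0,0,0]],[110,[37.2,18.7,0],[0,0,0]],[110,[37.2,18.7,0],[0,0,0]],[110,[37.2,18.7,0],[0,0,0]],[110,[37.2,18.7,0],[0,0,0]],[110,[37.2,18.7,0],[0,0,0]],[110,[37.2,18.7,0],[0,0,0]],[110,[37.2,18.7,0],[0,0,0]]]}}

```text
time_s: 4.15
ee_pos: [321.3, -185.8, 209.3]
ee_rot: [179.9, 0.0, 90.0]
force: [1.4, 0.2, 0.1]
gripper_width: 52.0
gripper_force: 0.0
```

Emit:
{"method": "servo_tool", "body": {"steps": [[110,[37.2,18.7,0],[0,0,0]],[110,[37.2,18.7,0],[0,0,0]],[110,[37.2,18.7,0],[0,0,0]],[110,[37.2,18.7,0],[0,0,0]],[110,[37.2,18.7,0],[0,0,0]],[110,[37.2,18.7,0],[0,0,0]],[110,[37.2,18.7,0],[0,0,0]],[110,[37.2,18.7,0],[0,0,0]],[110,[37.2,18.7,0],[0,0,0]],[110,[37.2,18.7,0],[0,0,0]]]}}

```text
time_s: 5.15
ee_pos: [508.3, 186.5, 209.0]
ee_rot: [180.0, 0.0, 90.0]
force: [1.1, -1.0, -0.3]
gripper_width: 52.0
gripper_force: 0.0
```

```bash
cat >> h.py <<'E'
def wpt(p,s,uv,z):
    T=np.array(p["tool_from_camera"]); f=210/np.tan(np.radians(p["fovy"])/2)
    d=np.array(uv,float)-[p["cx"],p["cy"]]; r=np.hypot(*d); th=r/f; k=np.sin(th)/max(r,1e-9)
    v=T[:3,:3]@np.array([d[0]*k,-d[1]*k,-np.cos(th)])
    M=R.from_euler("xyz",s["ee_rot"],degrees=True).as_matrix()
    o=M@T[:3,3]+s["ee_pos"]; v=M@v; return o+v*(z-o[2])/v[2]
E
python3 - <<'E'
from h import *
s=state(); p=cams.grab_frame("wrist"); save(p,"w1")
c=p["color"].astype(int); m=((c[...,0]>110)&(c[...,1]<75)&(c[...,2]<75)).astype(np.uint8)
n,l,st,ce=cv2.connectedComponentsWithStats(m)
for i in range(1,n):
    if st[i,4]>60: print(st[i],ce[i].round(1))
for o in look_for(p,"lever_ball")[:3]: print(o,wpt(p,s,o["at"],106))
E
```

```text
[ 269  196   45   86 1126] [288.8 236. ]
{'at': [292.0, 240.0], 'confidence': 0.97} [519.39816943 151.65064589 106.        ]
```

View pics/w1.png

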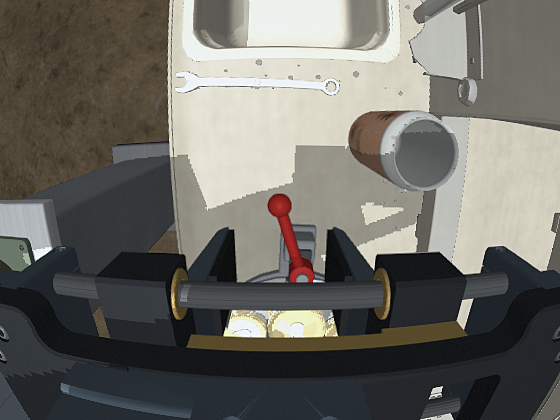

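The wrist view shows the red ball at (280,206), with the lever running down to the stud at (300,275) between the fingers. The can is well clear at about (420,148).

```bash
python3 - <<'E'
from h import *
s=state(); p=cams.grab_frame("wrist"); print(wpt(p,s,(280,205.5),104),wpt(p,s,(302,272),115),wpt(p,s,(280,206),106))
E
```

```text
[509.90334844 186.78787396 104.        ] [530.50190057 125.8355592  115.        ] [509.90045215 186.88470803 106.        ]
```

Emit:
{"method": "servo_tool", "body": {"steps": [[110,[0,1.5,0],[0,0,-0.055]],[110,[0,0,0],[0,0,-0.055]],[110,[0,0,0],[0,0,-0.055]],[110,[0,0,12],[0,0,-0.055]],[110,[0,0,15],[0,0,-0.054]],[110,[0,0,15],[0,0,0]],[110,[0,0,15],[0,0,0]],[110,[0,0,15],[0,0,0]],[110,[0,0,15],[0,0,0]],[110,[0,0,15],[0,0,0]]]}}

```text
time_s: 6.3
ee_pos: [508.6, 183.3, 106.7]
ee_rot: [-180.0, 0.0, 105.6]
force: [-0.1, -0.3, 0.2]
gripper_width: 51.8
gripper_force: 0.0
```

Emit:
{"method": "servo_tool", "body": {"steps": [[255,[0,0,0],[0,0,0]],[255,[0,0,0],[0,0,0]],[255,[0,0,0],[0,0,0]],[255,[0,0,0],[0,0,0]],[255,[0,0,0],[0,0,0]],[255,[0,0,0],[0,0,0]],[255,[0,0,0],[0,0,0]],[255,[0,0,0],[0,0,0]],[255,[0,0,0],[0,0,0]],[255,[0,0,0],[0,0,0]]]}}

```text
time_s: 7.3
ee_pos: [509.0, 184.8, 108.9]
ee_rot: [180.0, 0.0, 105.7]
force: [-4.5, -1.3, 11.4]
gripper_width: 0.2
gripper_force: 6.2
```

```bash
python3 - <<'E'
from h import *
s=state(); p=cams.grab_frame("wrist"); save(p,"w2"); print(s["force"],s["ee_pos"])
p=cams.grab_frame("scene"); cv2.imwrite("pics/s2.png",cv2.resize(p["color"][180:320,120:300],None,fx=4,fy=4,interpolation=cv2.INTER_CUBIC)[...,::-1])
E
```

```text
[-4.45415813 -1.34026161 11.44726719] [509.00906597 184.76811189 108.93316809]
```

View pics/w2.png

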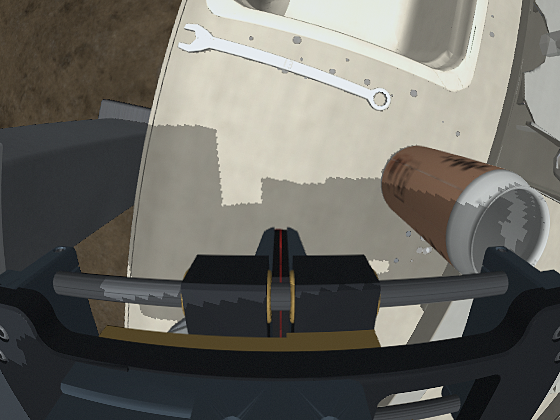

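View pics/s2.png

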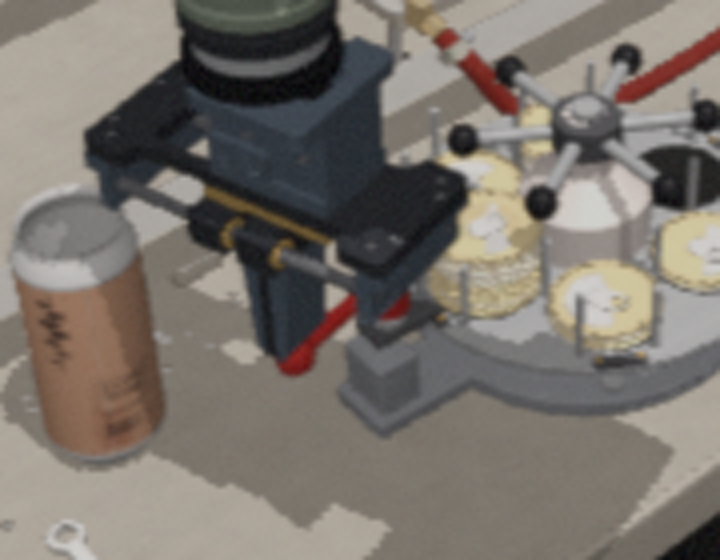

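The fingers are shut just above the ball, which shows below the fingertips at s2 (295,360). The squeeze probably slid off the top of it, so I'll check the ball's real height.

```bash
python3 - <<'E'
from h import *
print(env.finger_overhang, [a for a in dir(env) if a[0]!='_'])
p=cams.grab_frame("scene"); t=cams.grab_frame("top")
for uv in((194,270),(193,269),(195,271),(194,268),(193,271)): print(p["color"][uv[1],uv[0]],world(p,uv,p["z_map"][uv[1],uv[0]])[0].round(1))
a=np.array(t["eye"]);da=(rays(t,(165.5,216.25))@rot(t).T)[0]; b=np.array(p["eye"])
for uv in ((194,268),(194,269.5)):
    db=(rays(p,uv)@rot(p).T)[0]
    k=np.linalg.lstsq(np.c_[da,-db],b-a,rcond=None)[0]; print(a+k[0]*da,b+k[1]*db)
E
```

```text
22.0 ['Unreachable', 'finger_overhang']
[128  33  31] [499.3 191.6 108.7]
[133  32  32] [501.9 192.  109.9]
[113  27  24] [495.7 191.7 108.6]
[133  34  31] [502.8 188.8 110. ]
[120  26  27] [500.3 193.5 106.4]
[509.36356449 185.48134299 103.39824851] [508.77700711 184.97675114 103.16862864]
[510.02662513 186.43742569  99.60347832] [508.76904222 185.35809929  99.11180717]
```

```bash
python3 - <<'E'
from h import *
p=cams.grab_frame("scene")
for y in range(240,384,8):
  for x in (264,280,296,312):
    u,v=120+x//4,180+y//4
    print((x,y),p["color"][v,u],world(p,(u,v),p["z_map"][v,u])[0].round(0),end=" | ")
  print()
E
```

```text
(264, 240) [50 51 56] [479. 215. 218.] | (280, 240) [91 77 48] [476. 209. 216.] | (296, 240) [25 24 22] [481. 196. 205.] | (312, 240) [54 51 45] [481. 187. 199.] | 
(264, 248) [35 36 39] [478. 216. 213.] | (280, 248) [94 83 68] [473. 211. 213.] | (296, 248) [38 36 38] [480. 198. 201.] | (312, 248) [41 49 53] [484. 186. 192.] | 
(264, 256) [38 35 32] [478. 217. 209.] | (280, 256) [90 86 84] [474. 211. 208.] | (296, 256) [91 92 93] [468. 206. 209.] | (312, 256) [59 64 66] [498. 177. 172.] | 
(264, 264) [28 30 28] [480. 216. 202.] | (280, 264) [81 67 45] [475. 210. 202.] | (296, 264) [81 80 82] [464. 208. 208.] | (312, 264) [105 105 108] [458. 204. 210.] | 
(264, 272) [30 31 33] [480. 217. 198.] | (280, 272) [48 50 56] [494. 199. 178.] | (296, 272) [39 43 50] [496. 189. 170.] | (312, 272) [66 67 70] [455. 206. 207.] | 
(264, 280) [34 38 40] [506. 201. 165.] | (280, 280) [46 50 59] [491. 201. 176.] | (296, 280) [43 47 52] [493. 191. 167.] | (312, 280) [37 44 49] [498. 178. 156.] | 
(264, 288) [28 29 31] [506. 201. 160.] | (280, 288) [47 52 60] [494. 200. 168.] | (296, 288) [41 48 52] [49
[... 1222 characters left out ...]
(264, 352) [82 80 78] [508. 205. 117.] | (280, 352) [49 54 60] [496. 203. 124.] | (296, 352) [134  36  32] [502. 189. 111.] | (312, 352) [105  54  50] [500. 181. 107.] | 
(264, 360) [125 118 109] [604. 146.   2.] | (280, 360) [80 41 44] [498. 202. 116.] | (296, 360) [128  32  29] [500. 191. 108.] | (312, 360) [102  67  62] [499. 182. 102.] | 
(264, 368) [126 120 112] [600. 149.   1.] | (280, 368) [106  50  45] [506. 197. 101.] | (296, 368) [108  27  24] [498. 193. 104.] | (312, 368) [114 101  94] [-171.  620.  882.] | 
(264, 376) [126 119 111] [593. 154.   2.] | (280, 376) [124 116 106] [587. 147.   2.] | (296, 376) [117 103  94] [584. 139.  -1.] | (312, 376) [124 118 111] [575. 133.   2.] |
```

```bash
python3 - <<'E'
from h import *
s=state(); p=cams.grab_frame("wrist"); T=np.array(p["tool_from_camera"]); print(T.round(3))
f=210/np.tan(np.radians(p["fovy"])/2); M=R.from_euler("xyz",s["ee_rot"],degrees=True).as_matrix()
for uv in((200,180),(280,160),(300,120),(340,200),(180,250),(480,200),(255,250),(281,235),(281,250)):
    d=np.array(uv)-[p["cx"],p["cy"]]; r=np.hypot(*d); th=r/f; z=p["z_map"][uv[1],uv[0]]
    k=np.tan(th)/r; c=np.array([d[0]*k,-d[1]*k,-1])*z
    q=T[:3,:3]@c+T[:3,3]; print(uv,z,q.round(0),(M@q+s["ee_pos"]).round(0))
print(s["qpos"])
E
```

```text
[[-1.00000e-03  9.61000e-01  2.75000e-01  7.67280e+01]
 [ 1.00000e+00  1.00000e-03 -0.00000e+00 -2.92000e-01]
 [-1.00000e-03  2.75000e-01 -9.61000e-01 -1.75958e+02]
 [ 0.00000e+00  0.00000e+00  0.00000e+00  1.00000e+00]]
(200, 180) 289.87155 [ 21. -73. 110.] [433. 185.  -1.]
(280, 160) 285.71713 [ 38.  -0. 110.] [498. 221.  -1.]
(300, 120) 274.03415 [ 74.  17. 108.] [505. 260.   1.]
(340, 200) 294.91568 [  2.  55. 109.] [561. 201.  -0.]
(180, 250) 308.08725 [-49. -99. 109.] [427. 111.   0.]
(480, 200) 141.39304 [ 41. 100. -39.] [594. 251. 148.]
(255, 250) 308.87903 [-48. -24. 110.] [499. 132.  -1.]
(281, 235) 186.16127 [10.  0. -1.] [507. 194. 110.]
(281, 250) 183.53078 [ 3.  0. -6.] [508. 187. 115.]
[ 1.87360486e+01  2.01430836e+01  1.02527986e+02 -4.28176012e-03
  5.72990705e+01  3.02880979e+00]
```

```bash
python3 - <<'E'
from h import *
s=state(); p=cams.grab_frame("wrist"); T=np.array(p["tool_from_camera"]); print(state()["time_s"])
f=210/np.tan(np.radians(p["fovy"])/2)
for u in (262,270,275,287,295):
  for v in (228,231,234,240,248):
    d=np.array((u,v))-[p["cx"],p["cy"]]; r=np.hypot(*d); z=p["z_map"][v,u]; k=np.tan(r/f)/r
    q=T[:3,:3]@(np.array([d[0]*k,-d[1]*k,-1])*z)+T[:3,3]; print((u,v),p["color"][v,u],q.round(0),end=" ")
  print()
E
```

```text
7.65
(262, 228) [142 140 130] [-25. -17. 109.] (262, 231) [150 146 135] [-28. -17. 109.] (262, 234) [124 122 113] [-31. -17. 110.] (262, 240) [33 41 46] [ 16.  -9. -25.] (262, 248) [38 46 51] [ 17.  -9. -36.] 
(270, 228) [48 52 56] [17. -6. -8.] (270, 231) [36 43 49] [ 17.  -6. -13.] (270, 234) [38 44 49] [ 16.  -6. -17.] (270, 240) [35 43 48] [ 16.  -5. -25.] (270, 248) [35 41 47] [ 16.  -5. -35.] 
(275, 228) [143 132 121] [-25.  -5. 108.] (275, 231) [ 9 10 10] [15. -3. -8.] (275, 234) [13 15 15] [ 15.  -3. -14.] (275, 240) [19 20 18] [ 15.  -3. -22.] (275, 248) [17 19 19] [ 15.  -3. -33.] 
(287, 228) [41 47 49] [17.  3. -8.] (287, 231) [31 36 43] [15.  3. -9.] (287, 234) [32 38 40] [ 14.   3. -10.] (287, 240) [23 26 31] [ 15.   3. -22.] (287, 248) [16 19 21] [ 15.   3. -31.] 
(295, 228) [144 142 131] [-26.  14. 110.] (295, 231) [30 37 44] [ 17.   8. -13.] (295, 234) [35 42 48] [ 16.   8. -16.] (295, 240) [33 43 48] [ 17.   7. -26.] (295, 248) [35 40 46] [ 16.   7. -35.]
```

The tips actually end about 7 mm behind the reported TCP, roughly 29 mm shorter than stated. They closed on top of the ball, so I'll open and go 31 mm lower.

Emit:
{"method": "servo_tool", "body": {"steps": [[110,[0,0,0],[0,0,0]],[110,[0,0,0],[0,0,0]],[110,[0,0,0],[0,0,0]],[110,[0,0,0],[0,0,0]],[110,[0,0,0],[0,0,0]],[110,[0,0,0],[0,0,0]],[110,[0,0,7],[0,0,0]],[110,[0,0,8],[0,0,0]],[110,[0,0,8],[0,0,0]],[110,[0,0,6],[0,0,0]]]}}

```text
time_s: 8.65
ee_pos: [508.6, 184.6, 76.5]
ee_rot: [-179.9, 0.0, 105.7]
force: [0.0, 1.2, 0.3]
gripper_width: 51.6
gripper_force: 0.0
```

Emit:
{"method": "servo_tool", "body": {"steps": [[255,[0,0,0],[0,0,0]],[255,[0,0,0],[0,0,0]],[255,[0,0,0],[0,0,0]],[255,[0,0,0],[0,0,0]],[255,[0,0,0],[0,0,0]],[255,[0,0,0],[0,0,0]],[255,[0,0,0],[0,0,0]],[255,[0,0,0],[0,0,0]],[255,[0,0,0],[0,0,0]],[255,[0,0,0],[0,0,0]]]}}

```text
time_s: 9.65
ee_pos: [503.6, 184.0, 77.1]
ee_rot: [-179.3, -0.1, 105.6]
force: [-11.3, 0.2, 4.1]
gripper_width: 20.3
gripper_force: 30.0
```

Emit:
{"method": "servo_tool", "body": {"steps": [[255,[0,-5,0],[0,0,-0.09]],[255,[-0.1,-4.2,0],[0,0,-0.0524]],[255,[-0.1,-4.2,0],[0,0,-0.0524]],[255,[-0.1,-4.2,0],[0,0,-0.0524]],[255,[-0.1,-4.2,0],[0,0,-0.0524]],[255,[-0.1,-4.2,0],[0,0,-0.0524]],[255,[-0.1,-4.2,0],[0,0,-0.0524]],[255,[-0.1,-4.2,0],[0,0,-0.0524]],[255,[-0.1,-4.2,0],[0,0,-0.0524]],[255,[-0.1,-4.2,0],[0,0,-0.0524]]]}}

```text
time_s: 10.65
ee_pos: [472.3, 164.1, 77.4]
ee_rot: [179.9, -0.2, 137.9]
force: [-2.3, 7.0, -4.5]
gripper_width: 20.1
gripper_force: 30.0
```

Emit:
{"method": "servo_tool", "body": {"steps": [[255,[-0.1,-4.2,0],[0,0,-0.0524]],[255,[-0.1,-4.2,0],[0,0,-0.0524]],[255,[-0.1,-4.2,0],[0,0,-0.0524]],[255,[-0.1,-4.2,0],[0,0,-0.0524]],[255,[-0.1,-4.2,0],[0,0,-0.0524]],[255,[-0.1,-4.2,0],[0,0,-0.0524]],[255,[-0.1,-4.2,0],[0,0,-0.0524]],[255,[-0.1,-4.2,0],[0,0,-0.0524]],[255,[-0.1,-4.2,0],[0,0,-0.0524]],[255,[-0.1,-4.2,0],[0,0,-0.0524]]]}}

```text
time_s: 11.65
ee_pos: [452.0, 126.7, 77.4]
ee_rot: [179.9, -0.3, 167.9]
force: [-4.8, 6.1, -3.7]
gripper_width: 20.3
gripper_force: 30.0
```

Emit:
{"method": "servo_tool", "body": {"steps": [[110,[0,0,0],[0,0,0]],[110,[0,0,0],[0,0,0]],[110,[0,0,0],[0,0,0]],[110,[0,0,0],[0,0,0]],[110,[0,0,0],[0,0,0]],[31,[0,0,17],[0,0,0]],[31,[0,0,-34],[0,0,0]],[31,[0,0,-34],[0,0,0]],[31,[0,0,-34],[0,0,0]],[31,[0,0,0],[0,0,0]]]}}

```text
time_s: 12.65
ee_pos: [457.7, 126.1, 167.4]
ee_rot: [179.8, 0.5, 167.9]
force: [0.9, -0.4, 0.1]
gripper_width: 80.0
gripper_force: 0.0
```

Emit:
{"method": "servo_tool", "body": {"steps": [[31,[-12.2,-17.6,0],[0,0,0]],[31,[-12.2,-17.6,0],[0,0,0]],[31,[-12.2,-17.6,0],[0,0,0]],[31,[-12.2,-17.6,0],[0,0,0]],[31,[-12.2,-17.6,0],[0,0,0]],[31,[-12.2,-17.6,0],[0,0,0]],[31,[-12.2,-17.6,0],[0,0,0]],[31,[-12.2,-17.6,0],[0,0,0]],[31,[0,0,0],[0,0,-0.08]],[31,[0,0,0],[0,0,-0.08]]]}}

```text
time_s: 13.65
ee_pos: [520.1, -33.5, 161.8]
ee_rot: [-180.0, -0.1, 177.2]
force: [0.3, 0.1, 0.1]
gripper_width: 80.0
gripper_force: 0.0
```

```bash
python3 - <<'E'
from h import *
s=state(); print(s["ee_pos"],s["ee_rot"],s["qpos"]); p=cams.grab_frame("wrist"); save(p,"w3")
t=cams.grab_frame("top"); c=t["color"].astype(int); m=(c[...,0]>120)&(c[...,1]<70)&(c[...,2]<70); m[:190]=0;m[250:]=0;m[:,:150]=0;m[:,240:]=0
ys,xs=np.nonzero(m); q=onz(t,np.c_[xs,ys],106); i=q[:,0]<q[:,0].min()+18; print("lever ball",q[i].mean(0))
E
```

```text
[520.10973623 -33.46496922 161.84224199] [-1.79996043e+02 -9.50951204e-02  1.77169968e+02] [-4.94092212e+00  1.56053121e+01  1.00762475e+02 -8.31561917e-03
  6.37270978e+01 -9.21072060e+01]Traceback (most recent call last):
  File "<stdin>", line 4, in <module>
    return umr_minimum(a, axis, None, out, keepdims, initial, where)
ValueError: zero-size array to reduction operation minimum which has no identity
```

View pics/w3.png

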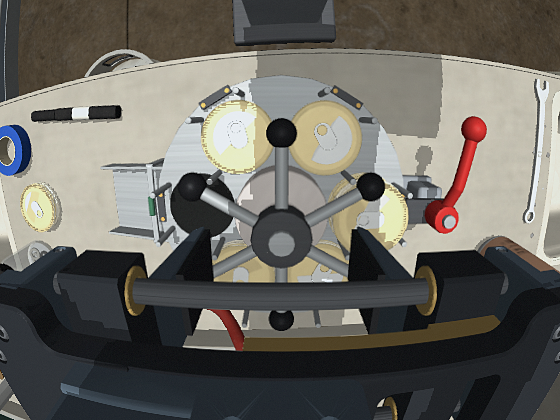

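The wrist view shows the hub at (281,235) and balls at (281,132), (191,187), (370,187) and (281,320). The fingers line up with the tower gaps. The lever is swung open, with its ball at (474,129).

```bash
python3 - <<'E'
from h import *
s=state(); p=cams.grab_frame("wrist")
P={uv:wpt(p,s,uv,127) for uv in((281,132),(191,187),(370,187),(281,320),(281,235))}
for k,v in P.items(): print(k,v.round(1))
print((P[(281,132)]+P[(281,320)])/2, "lever",wpt(p,s,(474,129),104))
E
```

```text
(281, 132) [452.5 -30.2 127. ]
(191, 187) [485.3 -93.3 127. ]
(370, 187) [491.7  28.5 127. ]
(281, 320) [594.8 -37.5 127. ]
(281, 235) [522.9 -33.8 127. ]
[523.66825698 -33.85539495 127.        ] lever [452.02312023 126.09572313 104.        ]
```

Emit:
{"method": "servo_tool", "body": {"steps": [[31,[-3.8,0.3,0],[0,0,0]],[31,[0,0,8],[0,0,0]],[31,[0,0,8],[0,0,0]],[31,[0,0,8],[0,0,0]],[31,[0,0,8],[0,0,0]],[31,[0,0,8],[0,0,0]],[31,[0,0,8],[0,0,0]],[31,[0,0,8],[0,0,0]],[31,[0,0,0],[0,0,0.05]],[31,[0,0,0],[0,0,0.05]]]}}

```text
time_s: 14.8
ee_pos: [523.3, -32.6, 105.5]
ee_rot: [-180.0, -0.1, 171.3]
force: [-0.3, -0.1, -5.3]
gripper_width: 80.3
gripper_force: 6.9
```

Emit:
{"method": "servo_tool", "body": {"steps": [[31,[0,0,0],[0,0,0.076]],[31,[0,0,0],[0,0,0.076]],[31,[0,0,0],[0,0,0.076]],[31,[0,0,0],[0,0,0.076]],[31,[0,0,0],[0,0,0.076]],[31,[0,0,0],[0,0,0.076]],[31,[0,0,0],[0,0,0.076]],[31,[0,0,0],[0,0,0.076]],[31,[0,0,0],[0,0,0.076]],[31,[0,0,0],[0,0,0.076]]]}}

```text
time_s: 15.8
ee_pos: [523.5, -32.9, 105.7]
ee_rot: [-179.9, -0.0, 127.7]
force: [0.4, -0.4, -2.4]
gripper_width: 80.1
gripper_force: 2.3
```

Emit:
{"method": "servo_tool", "body": {"steps": [[31,[0,0,0],[0,0,0.076]],[31,[0,0,0],[0,0,0.076]],[31,[0,0,0],[0,0,0.076]],[31,[0,0,0],[0,0,0.076]],[31,[0,0,0],[0,0,0.076]],[31,[0,0,0],[0,0,0.076]],[31,[0,0,0],[0,0,0.076]],[31,[0,0,0],[0,0,0.076]],[31,[0,0,0],[0,0,0.076]],[31,[0,0,0],[0,0,0.076]]]}}

```text
time_s: 16.8
ee_pos: [523.6, -33.4, 106.1]
ee_rot: [-179.9, 0.1, 84.2]
force: [-0.3, -2.2, -1.7]
gripper_width: 80.2
gripper_force: 5.2
```

Emit:
{"method": "servo_tool", "body": {"steps": [[31,[0,0,0],[0,0,0.076]],[31,[0,0,0],[0,0,0.076]],[31,[0,0,0],[0,0,0.076]],[31,[0,0,0],[0,0,0.076]],[31,[0,0,0],[0,0,0.076]],[31,[0,0,0],[0,0,0.076]],[31,[0,0,0],[0,0,0.076]],[31,[0,0,0],[0,0,0.076]],[31,[0,0,0],[0,0,0.076]],[31,[0,0,0],[0,0,0.076]]]}}

```text
time_s: 17.8
ee_pos: [523.1, -33.4, 106.2]
ee_rot: [-180.0, 0.2, 40.7]
force: [-2.7, -1.5, -0.5]
gripper_width: 80.5
gripper_force: 6.9
```

Emit:
{"method": "servo_tool", "body": {"steps": [[31,[0,0,0],[0,0,0.076]],[31,[0,0,0],[0,0,0.076]],[31,[0,0,0],[0,0,0.076]],[31,[0,0,0],[0,0,0.076]],[31,[0,0,0],[0,0,0.076]],[31,[0,0,0],[0,0,0.076]],[31,[0,0,0],[0,0,0.076]],[31,[0,0,0],[0,0,0.076]],[31,[0,0,0],[0,0,0.076]],[31,[0,0,0],[0,0,0.076]]]}}

```text
time_s: 18.8
ee_pos: [523.2, -32.9, 106.2]
ee_rot: [180.0, 0.1, -3.0]
force: [-1.8, -0.1, -0.3]
gripper_width: 80.4
gripper_force: 0.7
```

Emit:
{"method": "servo_tool", "body": {"steps": [[31,[0,0,0],[0,0,0]],[31,[0,0,0],[0,0,0]],[31,[0,0,-8],[0,0,0]],[31,[0,0,-12],[0,0,0]],[31,[0,0,-15],[0,0,0]],[31,[0,0,-15],[0,0,0]],[31,[0,0,-15],[0,0,0]],[31,[0,0,0],[0,0,0]],[31,[0,0,0],[0,0,0]],[31,[0,0,0],[0,0,0]]]}}

```text
time_s: 19.8
ee_pos: [523.7, -32.6, 171.5]
ee_rot: [180.0, 0.1, -2.8]
force: [-0.2, 0.2, -0.1]
gripper_width: 80.1
gripper_force: 0.0
```

```bash
python3 - <<'E'
from h import *
s=state(); print(s["ee_pos"],s["ee_rot"]); p=cams.grab_frame("wrist"); save(p,"w4")
for o in look_for(p,"lids_full")[:3]: print(o,wpt(p,s,o["at"],95))
t=cams.grab_frame("scene")
for o in look_for(t,"lids_full")[:3]: print(o["confidence"],o["at"],onz(t,o["at"],95))
E
```

```text
[523.71602941 -32.56387695 171.4566153 ] [ 1.79997242e+02  5.70444322e-02 -2.83185666e+00]
{'at': [370.7, 210.6], 'confidence': 0.81} [ 522.5303059  -108.94697524   95.        ]
0.76 [290.4, 218.4] [[497.07629311 -84.32151932  95.        ]]
```

View pics/w4.png

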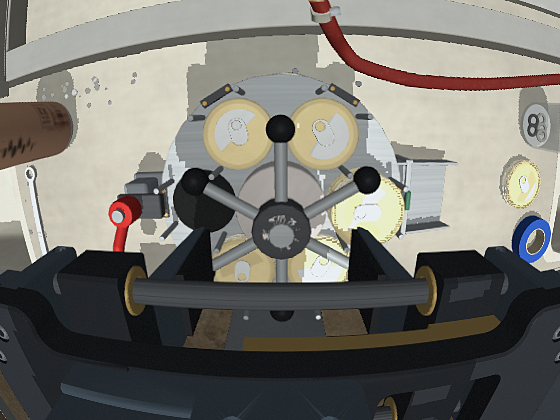

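The tall stack is now at the chute side at (368,210), next to the trough at (428,195), and the empty tower is by the clamp. Next I go back to the lever.

Emit:
{"method": "servo_tool", "body": {"steps": [[31,[0,0,0],[0,0,-0.149]],[31,[0,0,0],[0,0,-0.149]],[31,[0,0,0],[0,0,-0.149]],[31,[0,0,0],[0,0,-0.149]],[31,[0,0,0],[0,0,-0.149]],[31,[0,0,0],[0,0,-0.149]],[31,[0,0,0],[0,0,-0.149]],[31,[0,0,0],[0,0,-0.149]],[31,[0,0,0],[0,0,-0.149]],[31,[0,0,0],[0,0,-0.149]]]}}

```text
time_s: 21.0
ee_pos: [524.0, -32.6, 171.5]
ee_rot: [-180.0, 0.0, 82.9]
force: [-0.8, -0.0, -0.3]
gripper_width: 80.0
gripper_force: 0.0
```

Emit:
{"method": "servo_tool", "body": {"steps": [[110,[0,0,0],[0,0,-0.149]],[110,[0,0,0],[0,0,-0.149]],[110,[0,0,0],[0,0,-0.149]],[110,[0,0,0],[0,0,-0.149]],[110,[0,0,0],[0,0,-0.149]],[110,[0,0,0],[0,0,-0.149]],[110,[0,0,0],[0,0,-0.149]],[110,[0,0,0],[0,0,-0.149]],[110,[0,0,0],[0,0,-0.149]],[110,[0,0,0],[0,0,-0.149]]]}}

```text
time_s: 22.0
ee_pos: [524.0, -32.6, 171.6]
ee_rot: [-180.0, -0.0, 168.3]
force: [0.1, 0.9, 0.3]
gripper_width: 51.8
gripper_force: 0.0
```

Emit:
{"method": "servo_tool", "body": {"steps": [[110,[12.9,17.6,0],[0,0,0]],[110,[12.9,17.6,0],[0,0,0]],[110,[12.9,17.6,0],[0,0,0]],[110,[12.9,17.6,0],[0,0,0]],[110,[12.9,17.6,0],[0,0,0]],[110,[12.9,17.6,0],[0,0,0]],[110,[12.9,17.6,0],[0,0,0]],[110,[12.9,17.6,0],[0,0,0]],[110,[0,0,0],[0,0,0]],[110,[0,0,0],[0,0,0]]]}}

```text
time_s: 23.0
ee_pos: [452.8, 126.6, 171.8]
ee_rot: [-180.0, 0.0, 168.0]
force: [-0.8, -0.9, -0.7]
gripper_width: 52.0
gripper_force: 0.0
```

Emit:
{"method": "servo_tool", "body": {"steps": [[110,[0,0,12],[0,0,0]],[110,[0,0,12],[0,0,0]],[110,[0,0,12],[0,0,0]],[110,[0,0,12],[0,0,0]],[110,[0,0,12],[0,0,0]],[110,[0,0,12],[0,0,0]],[110,[0,0,11],[0,0,0]],[110,[0,0,11],[0,0,0]],[110,[0,0,0],[0,0,0]],[110,[0,0,0],[0,0,0]]]}}

```text
time_s: 24.0
ee_pos: [453.0, 126.5, 77.8]
ee_rot: [-180.0, -0.0, 167.9]
force: [-1.0, -0.1, 0.4]
gripper_width: 52.1
gripper_force: 0.0
```

Emit:
{"method": "servo_tool", "body": {"steps": [[255,[0,0,0],[0,0,0]],[255,[0,0,0],[0,0,0]],[255,[0,0,0],[0,0,0]],[255,[0,0,0],[0,0,0]],[255,[0,0,0],[0,0,0]],[255,[0,0,0],[0,0,0]],[255,[0,0,0],[0,0,0]],[255,[0,0,0],[0,0,0]],[255,[0,0,0],[0,0,0]],[255,[0,0,0],[0,0,0]]]}}

```text
time_s: 25.0
ee_pos: [452.8, 126.4, 78.1]
ee_rot: [-180.0, 0.0, 167.9]
force: [-0.8, -4.5, 4.3]
gripper_width: 20.3
gripper_force: 30.0
```

Emit:
{"method": "servo_tool", "body": {"steps": [[255,[0,2.5,0],[0,0,0.0314]],[255,[-0.1,2.5,0],[0,0,0.0314]],[255,[0,2.5,0],[0,0,0.0314]],[255,[-0.1,2.5,0],[0,0,0.0314]],[255,[0,2.5,0],[0,0,0.0314]],[255,[-0.1,2.5,0],[0,0,0.0314]],[255,[0,2.5,0],[0,0,0.0314]],[255,[-0.1,2.5,0],[0,0,0.0314]],[255,[0,2.5,0],[0,0,0.0314]],[255,[-0.1,2.5,0],[0,0,0.0314]]]}}

```text
time_s: 26.0
ee_pos: [461.9, 149.2, 78.1]
ee_rot: [-179.9, 0.0, 149.9]
force: [-0.9, -6.9, 4.8]
gripper_width: 20.2
gripper_force: 30.0
```

```bash
cat >> h.py <<'E'
def lev():
    s=state(); r=s["ee_pos"][:2]-[531.6,109.6]; a=np.arctan2(r[1],r[0]); F=s["force"][:2]
    print("phi",np.degrees(a).round(1),"r",np.hypot(*r).round(1),"Ftan(CCW)",(-F[0]*np.sin(a)+F[1]*np.cos(a)).round(2),"Frad",(F[0]*np.cos(a)+F[1]*np.sin(a)).round(2),"Fz",s["force"][2].round(1),"t",s["time_s"],s["ee_rot"][2].round(1))
E
python3 -c "from h import *;lev()"
```

```text
phi 150.4 r 80.2 Ftan(CCW) 6.47 Frad -2.62 Fz 4.8 t 26.0 149.9
```

Emit:
{"method": "servo_tool", "body": {"steps": [[255,[0,1.7,0],[0,0,0.021]],[255,[0,1.7,0],[0,0,0.021]],[255,[0,1.7,0],[0,0,0.021]],[255,[0,1.7,0],[0,0,0.021]],[255,[-0.1,1.7,0],[0,0,0.021]],[255,[0,1.7,0],[0,0,0.021]],[255,[0,1.7,0],[0,0,0.021]],[255,[0,1.7,0],[0,0,0.021]],[255,[0,1.7,0],[0,0,0.021]],[255,[-0.1,1.7,0],[0,0,0.021]]]}}

```text
time_s: 27.0
ee_pos: [471.8, 162.5, 78.0]
ee_rot: [-179.9, 0.1, 137.9]
force: [-1.2, -6.7, 5.8]
gripper_width: 20.1
gripper_force: 30.0
```

```bash
python3 -c "from h import *;lev()"
```

```text
phi 138.5 r 79.9 Ftan(CCW) 5.81 Frad -3.55 Fz 5.8 t 27.0 137.9
```

Emit:
{"method": "servo_tool", "body": {"steps": [[255,[0,1.7,0],[0,0,0.021]],[255,[0,1.7,0],[0,0,0.021]],[255,[0,1.7,0],[0,0,0.021]],[255,[0,1.7,0],[0,0,0.021]],[255,[0,1.7,0],[0,0,0.021]],[255,[0,1.7,0],[0,0,0.021]],[255,[0,1.7,0],[0,0,0.021]],[255,[0,1.7,0],[0,0,0.021]],[255,[0,1.7,0],[0,0,0.021]],[255,[-0.1,1.7,0],[0,0,0.021]]]}}

```text
time_s: 28.0
ee_pos: [484.2, 173.4, 78.0]
ee_rot: [-179.9, 0.1, 125.9]
force: [-0.9, -7.9, 6.0]
gripper_width: 19.6
gripper_force: 30.0
```

```bash
python3 -c "from h import *;lev()"
```

```text
phi 126.6 r 79.5 Ftan(CCW) 5.43 Frad -5.8 Fz 6.0 t 28.0 125.9
```

Emit:
{"method": "servo_tool", "body": {"steps": [[255,[-0.3,1.7,0],[0,0,0.021]],[255,[-0.3,1.7,0],[0,0,0.021]],[255,[-0.3,1.7,0],[0,0,0.021]],[255,[-0.3,1.7,0],[0,0,0.021]],[255,[-0.3,1.7,0],[0,0,0.021]],[255,[-0.3,1.7,0],[0,0,0.021]],[255,[-0.2,1.7,0],[0,0,0.021]],[255,[-0.2,1.7,0],[0,0,0.021]],[255,[-0.2,1.7,0],[0,0,0.021]],[255,[-0.2,1.7,0],[0,0,0.021]]]}}

```text
time_s: 29.0
ee_pos: [498.6, 181.4, 78.0]
ee_rot: [-179.8, -0.1, 113.7]
force: [-4.2, -1.8, 7.7]
gripper_width: 19.8
gripper_force: 30.0
```

```bash
python3 -c "from h import *;lev()"
```

```text
phi 114.7 r 79.0 Ftan(CCW) 4.59 Frad 0.13 Fz 7.7 t 29.0 113.7
```

Emit:
{"method": "servo_tool", "body": {"steps": [[255,[0,1.4,0],[0,0,0.0175]],[255,[0,1.4,0],[0,0,0.0175]],[255,[0,1.4,0],[0,0,0.0175]],[255,[0,1.4,0],[0,0,0.0175]],[255,[0,1.4,0],[0,0,0.0175]],[255,[0,1.4,0],[0,0,0.0175]],[255,[0,1.4,0],[0,0,0.0175]],[255,[0,1.4,0],[0,0,0.0175]],[255,[0,1.4,0],[0,0,0.0175]],[255,[-0.1,1.4,0],[0,0,0.0175]]]}}

```text
time_s: 30.0
ee_pos: [511.4, 185.6, 78.0]
ee_rot: [-179.7, -0.0, 103.7]
force: [-6.0, -3.7, 8.1]
gripper_width: 20.1
gripper_force: 30.0
```

```bash
python3 -c "from h import *;lev();print(state()['torque'])"
```

```text
phi 104.9 r 78.7 Ftan(CCW) 6.71 Frad -2.05 Fz 8.1 t 30.0 103.7
[-0.47771249  0.93134494  0.08547464]
```

Emit:
{"method": "servo_tool", "body": {"steps": [[255,[0,0.8,0],[0,0,0.01]],[255,[0,0.8,0],[0,0,0.01]],[255,[0,0.8,0],[0,0,0.01]],[255,[0,0.8,0],[0,0,0.01]],[255,[0,0.8,0],[0,0,0.01]],[255,[0,0.8,0],[0,0,0.01]],[255,[0,0.8,0],[0,0,0.01]],[255,[0,0.8,0],[0,0,0.01]],[255,[0,0.8,0],[0,0,0.01]],[255,[0,0.8,0],[0,0,0.01]]]}}

```text
time_s: 31.0
ee_pos: [518.8, 187.1, 77.9]
ee_rot: [-179.7, 0.0, 98.0]
force: [-6.2, -3.1, 8.4]
gripper_width: 20.3
gripper_force: 30.0
```

```bash
python3 -c "from h import *;lev();print(state()['torque'])"
```

```text
phi 99.4 r 78.5 Ftan(CCW) 6.62 Frad -2.09 Fz 8.4 t 31.0 98.0
[-0.54547305  0.9853644   0.080858  ]
```

Emit:
{"method": "servo_tool", "body": {"steps": [[255,[0,0.8,0],[0,0,0.01]],[255,[0,0.8,0],[0,0,0.01]],[255,[0,0.8,0],[0,0,0.01]],[255,[0,0.8,0],[0,0,0.01]],[255,[0,0.8,0],[0,0,0.01]],[255,[0,0.8,0],[0,0,0.01]],[255,[0,0.8,0],[0,0,0.01]],[255,[0,0.8,0],[0,0,0.01]],[255,[0,0.8,0],[0,0,0.01]],[255,[0,0.8,0],[0,0,0.01]]]}}

```text
time_s: 32.0
ee_pos: [526.3, 187.7, 77.9]
ee_rot: [-179.6, 0.1, 92.3]
force: [-6.7, -3.0, 9.3]
gripper_width: 20.3
gripper_force: 30.0
```

```bash
python3 -c "from h import *;lev();print(state()['torque'])"
```

```text
phi 93.9 r 78.3 Ftan(CCW) 6.91 Frad -2.52 Fz 9.3 t 32.0 92.3
[-0.60639499  1.16582946  0.17817721]
```

Emit:
{"method": "servo_tool", "body": {"steps": [[255,[0,0.8,0],[0,0,0.01]],[255,[0,0.8,0],[0,0,0.01]],[255,[0,0.8,0],[0,0,0.01]],[255,[0,0.8,0],[0,0,0.01]],[255,[0,0.8,0],[0,0,0.01]],[255,[0,0.8,0],[0,0,0.01]],[255,[0,0.8,0],[0,0,0.01]],[255,[0,0.8,0],[0,0,0.01]],[255,[0,0.8,0],[0,0,0.01]],[255,[0,0.8,0],[0,0,0.01]]]}}

```text
time_s: 33.0
ee_pos: [533.8, 187.7, 77.9]
ee_rot: [-179.6, 0.1, 86.6]
force: [-9.1, -3.0, 9.1]
gripper_width: 20.0
gripper_force: 30.0
```

```bash
python3 -c "from h import *;lev();print(state()['torque'])"
```

```text
phi 88.4 r 78.1 Ftan(CCW) 8.98 Frad -3.25 Fz 9.1 t 33.0 86.6
[-0.52920677  1.27440993  0.20501535]
```

Emit:
{"method": "servo_tool", "body": {"steps": [[255,[0,0.8,0],[0,0,0.01]],[255,[0,0.8,0],[0,0,0.01]],[255,[0,0.8,0],[0,0,0.01]],[255,[0,0.8,0],[0,0,0.01]],[255,[0,0.8,0],[0,0,0.01]],[255,[0,0.8,0],[0,0,0.01]],[255,[0,0.8,0],[0,0,0.01]],[255,[0,0.8,0],[0,0,0.01]],[255,[0,0.8,0],[0,0,0.01]],[255,[0,0.8,0],[0,0,0.01]]]}}

```text
time_s: 34.0
ee_pos: [541.4, 186.9, 77.9]
ee_rot: [-179.5, 0.1, 80.9]
force: [-9.8, -2.9, 10.6]
gripper_width: 19.8
gripper_force: 30.0
```

```bash
python3 -c "from h import *;lev();print(state()['torque'])"
```

```text
phi 82.8 r 78.0 Ftan(CCW) 9.32 Frad -4.15 Fz 10.6 t 34.0 80.9
[-0.51885255  1.51670641  0.26135785]
```

Emit:
{"method": "servo_tool", "body": {"steps": [[255,[-0.1,0,0],[0,0,-0.01]],[255,[-0.1,0,0],[0,0,-0.01]],[255,[-0.1,0.4,0],[0,0,0]],[255,[-0.1,0.5,0],[0,0,0]],[255,[-0.1,0.5,0],[0,0,0]],[255,[-0.1,0.5,0],[0,0,0]],[255,[-0.1,0.5,0],[0,0,0]],[255,[-0.1,0.5,0],[0,0,0]],[255,[-0.1,0.5,0],[0,0,0]],[255,[-0.1,0.5,0],[0,0,0]]]}}

```text
time_s: 35.0
ee_pos: [543.0, 186.7, 77.8]
ee_rot: [-179.3, 0.0, 81.9]
force: [-14.7, 0.8, 12.2]
gripper_width: 20.1
gripper_force: 30.0
```

```bash
python3 -c "from h import *;lev();print(state()['torque'])"
```

```text
phi 81.6 r 77.9 Ftan(CCW) 14.66 Frad -1.37 Fz 12.2 t 35.0 81.9
[ 0.16523687  2.27921714 -0.20918274]
```

Emit:
{"method": "servo_tool", "body": {"steps": [[255,[0,-0.7,0],[0,0,0]],[255,[0,-0.7,0],[0,0,0]],[255,[0,-0.7,0],[0,0,0]],[255,[0,-0.7,0],[0,0,0]],[255,[0,-0.7,0],[0,0,0]],[255,[0,-0.7,0],[0,0,0]],[255,[0,-0.7,0],[0,0,0]],[255,[0,0,0],[0,0,0]],[255,[0,0,0],[0,0,0]],[255,[0,0,0],[0,0,0]]]}}

```text
time_s: 36.0
ee_pos: [543.1, 186.7, 78.0]
ee_rot: [-179.9, -0.0, 82.0]
force: [-3.3, -1.5, 5.9]
gripper_width: 20.0
gripper_force: 30.0
```

```bash
python3 -c "from h import *;lev();print(state()['torque'])"
```

```text
phi 81.5 r 78.0 Ftan(CCW) 3.02 Frad -2.02 Fz 5.9 t 36.0 82.0
[-0.37836507  0.44847471 -0.14349934]
```

Emit:
{"method": "servo_tool", "body": {"steps": [[255,[0,-1,0],[0,0,0]],[110,[0,0,0],[0,0,0]],[110,[0,0,0],[0,0,0]],[110,[0,0,0],[0,0,0]],[110,[0,0,0],[0,0,0]],[110,[0,0,0],[0,0,0]],[110,[0,0,-10],[0,0,0]],[110,[0,0,-25],[0,0,0]],[110,[0,0,-30],[0,0,0]],[110,[0,0,-35],[0,0,0]]]}}

```text
time_s: 37.0
ee_pos: [542.8, 186.4, 179.0]
ee_rot: [-179.9, 0.0, 82.0]
force: [0.6, 0.0, 0.5]
gripper_width: 51.6
gripper_force: 0.0
```

```bash
python3 - <<'E'
from h import *
s=state(); print(s["ee_pos"],s["force"]); p=cams.grab_frame("scene"); cv2.imwrite("pics/s5.png",cv2.resize(p["color"][150:330,100:380],None,fx=2.5,fy=2.5)[...,::-1])
for o in look_for(p,"lids_full")[:2]: print(o["confidence"],o["at"])
w=cams.grab_frame("wrist"); c=w["color"].astype(int); m=((c[...,0]>110)&(c[...,1]<75)&(c[...,2]<75))
ys,xs=np.nonzero(m); i=ys<ys.min()+20; print("ball",wpt(w,s,(xs[i].mean(),ys[i].mean()),104))
E
```

```text
[542.78915526 186.42329296 178.96197149] [0.63579495 0.02547608 0.46463497]
0.87 [292.1, 218.2]
ball [538.49732508 186.6058288  104.        ]
```

View pics/s5.png

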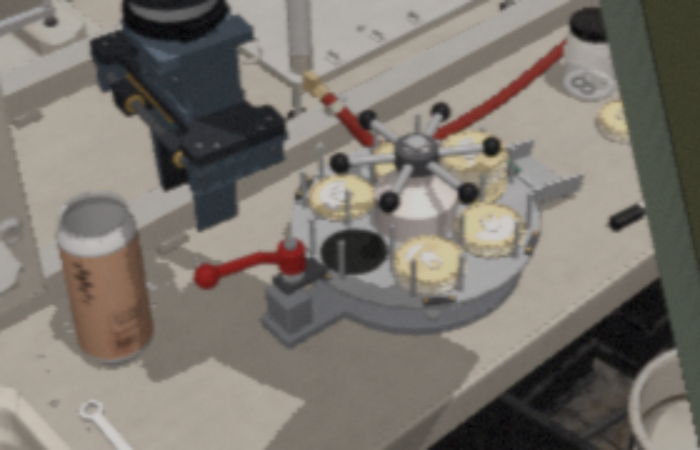

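The scene view shows the lever clamped again with its ball at (207,275). The tall stack is at the chute side at (480,165), and all lids, the can and the jar are in place. The gripper is clear.

```bash
python3 -c "from h import *;print(ticket.job_done())"
```

```text
the job is handed in; nothing more can be done
None
```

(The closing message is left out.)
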